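# Shade the sample viewer and hold its slide out at the index

## Robot

A 6-joint arm with a two-finger parallel gripper is mounted at the origin on the work surface. World frame = base frame: x ahead of the robot, y to its left, z up, the work surface at z = 0. Lengths are in m, angles in rad, forces in N, time in s.
With the tool pointing down it reaches from about 0.375 to 0.925 m from the base axis. Payload 5.7 kg.
Tool frame: the origin (TCP) lies at the very end of the fingers, on their centre line; the grasp point (between the pads) lies 19 mm behind it (env.grasp_offset is the distance from the TCP to the grasp point, in m); y points along the fingers, x is the direction in which the jaws open and shut, and the axes are right-handed (so a half turn about y gives the same grasp; the last joint's range is limited). The gripper opens to 88 mm and grips with 3 to 60 N. Pads are 20 mm wide; open, the fingers measure 115 mm over their backs; the gripper's body (75 mm by 178 mm) begins 61 mm behind the grasp point.
Start: joints at [1.035, 0.359, 1.51, -0, 1.272, -0.115], TCP at [0.245, 0.548, 0.223] pointing down, gripper open.
Joint ranges: [-2.97, 2.97], [-1.01, 2.36], [0.21, 2.38], [-0.96, 4.11], [0.2, 2.71], [-2.98, 2.98]. Speed limits (rad/s): [2.39, 2.39, 3.14, 3.14, 3.14, 3.14].

## Interface

Orientations are given as a 3x3 rotation matrix whose columns are the frame's x, y, z axes.
In Python, from workcell import env gives the robot as it stands.
- The arm moves only by the shell command python3 -m handwheel 'ROWS' [FORCE]. ROWS is JSON, one flat list of numbers, 7 for each row, row after row: the shift along the tool's x, y, z in mm, then the turn, a rotation vector about the tool's x, y, z in rad, then the closure, from 0 (fully open) to 1 (shut). A call has exactly 8 rows; each row is the pose to reach, as a shift and turn from the pose commanded when the call began, along the tool's axes at that moment; what a row does not reach only later rows make up. A row lasts 1/10 s, in which the tool goes at most 50 mm and 8.59 degrees, less where a joint would pass 70% of its speed; a pose out of reach is approached as far as the arm can. A call with a gripper value outside its range is refused whole. The fingers move at their own pace and stop on an object; FORCE is the grip in N (left out, the last holds). Time passes only in rows, so rows that repeat a pose let the fingers close, or fill a call up. It gives the time, the measured TCP pose, the force and the opening at its end, in the units of the state.
- env.get_state(): the state, without advancing time (a new reading comes with each control period).
- env.snapshot(name): name is "side" or "top" or "wrist"; returns (picture, depth): 384x512x3 uint8, red, green, blue; 384x512 float32, m along the optical axis (not along the pixel's ray), 0 where there is no reading.
- env.calibration(name): a dict with "K" (3x3 intrinsics, pixels), "R" (3x3) and "t" (3): a world point X has camera coordinates R X + t; the wrist camera has in their place "T_tool_cam" (4x4, takes a point from camera to tool coordinates, whose origin is the TCP and whose axes are the tool frame's). Camera axes: x right, y down, z forward; pixel columns grow to the right and rows downward; lengths in m; the calibration is good to about 2 mm. The wrist camera is an equidistant fisheye: a pixel r from the principal point sees the ray r / f radians off the axis. A picture is of the moment at which its call begins: read the wrist's pose just before it. calibration takes no time and is no camera call.
- env.hand_in(): hands the job in, once; it reports no verdict.
Trained networks look in the newest picture that a camera, given by its name, has taken for a name from the list of things; names that differ only in an ending like _2 or _b are one class to them, and where a whole thing is asked for, a point or a joint stands for the part that bears it (a point fixed in the world has none). Each returns a list of dicts, best first, with "conf" (0 to 1); they miss things now and then, are a little off and sometimes report something else, mostly with a low value. They report only what shows in the picture. A call takes as long as a camera call. They do not tell look-alikes from the thing itself.
- env.recognise(label, camera): "at" ([x, y, z] in m, in the coordinates of the camera as it stood for that picture, good to about 4 mm: the middle of the surface that is visible of it).
The state is a dict: "time": time; "joint_pos": joint angles; "qvel": joint speeds; "joint_efforts": joint torques, N m; "tcp_pos": TCP position; "tool_rot": TCP orientation; "contact_force": force on the tool from outside, world axes, zero at the start; "wrist_torque": the same for the moment, N m; "grip_width": finger opening in m.
Only numpy, scipy, OpenCV 4.12 (cv2) and the standard library are available. Lean on these libraries where they do the work, as an engineer would, in place of code of your own. Each camera call takes 0.05 s, during which the arm holds its last target.

## Task

Hang the grey tent-shaped light shade over the steel rail on top of the sample viewer, between the rail's two end posts, and let go so that it hangs there freely. Then pull the viewer's spring-return sample tray out by its black upright handle until the pointer on the tray's side lies within the width of the black index clip, and keep it there: finish while still holding the tray at the clip. Do not disturb the bottle, the dropper bottle or the tube rack.

Things in the scene. Friction and masses are not known exactly. Their poses are not given: they have to be found in the camera images.
- viewer: Sample viewer, fixed to the bench. Origin on the bench under the centre of the housing's front face; its -x is the direction in which the tray comes out, z up. White housing 150 deep (x 0 to +150) x 190 wide (y) x 70 high; in front of it a track bed 130 wide, 12 high, from x 0 to -190, with a ledge (22 wide, 12 high) along its -y side, y -68 to -90. Two 12 mm posts stand on the housing at x +85, y +-88 and carry the rail; their 18 mm caps rise to 178 above the bench.
- rail_mid (a point): Middle of the round horizontal steel rail (12 mm diameter), on its axis, 149 above the bench. Same axes as the viewer: the rail runs along y. Free length between the post caps 158.
- tray: Grey sample tray 100 wide, top 24 above the bench, sliding along the viewer's x on the track; origin coincides with the viewer's origin when fully in, and moves towards the viewer's -x (axes as the viewer) as it is pulled out, travel 0 to 105 mm. A spring draws it in: 3 N when in, plus 0.06 N per mm (60 N/m), so 5 to 8 N at the clip; it snaps back when released. Starts fully in.
- handle_top (a point): Centre of the top of the tray's handle, 80 above the bench: a black upright block 14 mm thick (along the pull) x 30 wide x 56 tall, standing on the tray at tray x -75, y 0, so 75 in front of the housing when the tray is in.
- pointer (a point): Tip of the pointer, a thin steel tongue (3 wide) on the tray's -y side at tray x -75, y -68 (the same x as the handle centre), 22 above the bench.
- clip: Black index clip, fixed on the ledge beside the track: 14 long in x (the pull direction) x 18 x 16 high. Origin under its centre, 12 above the bench; same axes as the viewer. It is the mark: 40 to 80 mm beyond the pointer's starting place in the pull direction, different every time.
- shade: Grey rigid plastic light shade, 110 long (along its x), about 0.12 kg, loose, open-ended inverted-V/U section: flat crown on two 3 mm walls that splay from 19 apart inside at the top to 49 apart inside at the lower edges, 70 mm lower. Origin at bench level midway between the lower edges as it stands upright, z up. Both ends and both sides are alike. On the crown (its top 74 up) stands a grip fin 50 long (x) x 10 thick (y) x 28 tall.
- crown (a point): Centre of the underside of the shade's crown, 70 above the shade's origin: when hung it rests on the top of the rail.
- fin_top (a point): Centre of the top edge of the shade's grip fin, 102 above the shade's origin.
- bottle: Bystander: closed brown reagent bottle, 64 diameter, 130 tall, standing; origin under its centre.
- dropper: Bystander: small closed bottle, 28 diameter, 70 tall, standing; origin under its centre.
- rack: Bystander: wire rack with capped sample tubes, 164 x 64 (x, y), 100 tall; origin under its centre.
Not all that is in view belongs to the job. What is shaped like the shade but green or orange is not meant.

How it is judged:
On the way, in this order (a step that is already met when the one before it is completed fails the run):
1. the shade hangs on the rail between the posts, let go (x of crown in the frame of rail_mid between -0.012 and 0.012 m and y of crown in the frame of rail_mid between -0.03 and 0.03 m and z of crown in the frame of rail_mid between 0 and 0.012 m and angle between shade's own z axis and vertical below 0.35 rad and angle between the x axis of shade and the y axis of viewer, either way round below 0.3 rad and contact force between shade and viewer above 0.3 N and contact force between shade and the arm below 0.1 N and contact force between shade and the fingers below 0.1 N and linear speed of shade below 0.03 m/s), for 0.3 s.
2. the tray is held out with its pointer within the clip's width (x of pointer in the frame of clip between -0.007 and 0.007 m and contact force between tray and the fingers above 1.5 N and linear speed of tray below 0.01 m/s), for 0.4 s.
At the end, for the whole second after the job is handed in: Shade rests still on the rail, untouched: crown within 12 mm of its line, 30 mm of its middle, tilt under 0.35 rad, along it within 0.3 rad. Pointer within 7 mm of the clip's centre and still; fingers press the tray over 1.5 N and nothing else holds it (all of step 1 and all of step 2 and contact force between tray and bottle below 0.2 N and contact force between tray and dropper below 0.2 N and contact force between tray and rack below 0.2 N and contact force between tray and shade below 0.2 N); the arm keeps its last pose, push and grip.
It fails at once if the bottle is shifted by more than 30 mm or tipped (distance of bottle from where it was at the start of the episode above 0.03 m or angle between bottle's own z axis and vertical above 0.4 rad).
It fails at once if the dropper is shifted by more than 30 mm or tipped (distance of dropper from where it was at the start of the episode above 0.03 m or angle between dropper's own z axis and vertical above 0.4 rad).
It fails at once if the rack is shifted by more than 30 mm or tipped (distance of rack from where it was at the start of the episode above 0.03 m or angle between rack's own z axis and vertical above 0.4 rad).
It also fails if it takes over 51 s, if anything falls off the work surface, if the arm or the gripper's body presses on something with over 40 N, if the wrist force passes 120 N, or if a joint passes its speed limit or range.

## Working session

There is one attempt and no reset: what is moved stays moved. The work goes in short steps, Python scripts to look and compute and a shell command to move; the robot and the scene stay as the last step left them, time stands still between calls to the robot, and variables do not carry over. Pictures are saved under pics/ and viewed, and the job is handed in when it is done.

```bash
ls; mkdir -p pics; python3 - <<'E'
from workcell import env
import cv2,numpy as np
s=env.get_state();print(s)
for n in("side","top","wrist"):
    p,d=env.snapshot(n);cv2.imwrite(f"pics/{n}0.png",p[:,:,::-1]);np.savez(f"{n}0.npz",p=p,d=d)
    print(n,env.calibration(n))
    for l in("shade","fin_top","viewer","handle_top","pointer","clip","rail_mid","bottle","dropper","rack"):
        try:r=env.recognise(l,n)
        except Exception as e:print(l,e);continue
        print(l,[(np.round(x["at"],3).tolist(),round(x["conf"],2)) for x in r][:4])
print(env.get_state()["time"])
E
```

```text
pics
{'time': 0.0, 'joint_pos': array([ 1.03487546e+00,  3.59556230e-01,  1.51139788e+00, -1.85997113e-05,
        1.27249157e+00, -1.15086096e-01]), 'qvel': array([-0.0003422 ,  0.00109323, -0.00053099,  0.00022044, -0.00049687,
       -0.00096005]), 'joint_efforts': array([ 5.16095442e-04, -5.15364540e+01, -2.70731342e+01,  6.79245964e-02,
        3.52799334e-02, -1.41679252e-04]), 'tcp_pos': array([0.24477296, 0.54706355, 0.22179224]), 'tool_rot': array([[ 4.08516670e-01, -9.30929817e-04, -9.12750384e-01],
       [ 9.12748998e-01, -1.60230646e-03,  4.08517684e-01],
       [-1.84280713e-03, -9.99998283e-01,  1.95136356e-04]]), 'contact_force': array([-0.53127722, -0.96700627,  0.84550541]), 'wrist_torque': array([-0.05505208, -0.05838121, -0.02104861]), 'grip_width': 0.08768565612793693}
side {'K': array([[491.51815032,   0.        , 254.2823034 ],
       [  0.        , 491.51815032, 189.21027312],
       [  0.        ,   0.        ,   1.        ]]), 'R': array([[-0.98288212, -0.18344024,  0.01710017],
       [-0.13028754,  0.62644851, -0.76849686],
       [ 0.13026087, -0.75756976
[... 1645 characters left out ...]
, 0.22)]
wrist {'K': array([[297.31863964,   0.        , 256.12640058],
       [  0.        , 297.31863964, 191.546373  ],
       [  0.        ,   0.        ,   1.        ]]), 'T_tool_cam': array([[ 9.99999631e-01,  2.66471846e-04, -8.17021788e-04,
        -1.53525344e-03],
       [ 8.59328325e-04, -2.99757128e-01,  9.54015160e-01,
        -1.62050933e-01],
       [ 9.31007554e-06, -9.54015510e-01, -2.99757246e-01,
         8.26681370e-02],
       [ 0.00000000e+00,  0.00000000e+00,  0.00000000e+00,
         1.00000000e+00]])}
shade []
fin_top []
viewer [([-0.192, 0.302, 0.483], 0.52)]
handle_top []
pointer []
clip []
rail_mid []
bottle []
dropper [([-0.128, 0.162, 0.437], 0.64)]
rack []
1.65
```

View pics/side0.png

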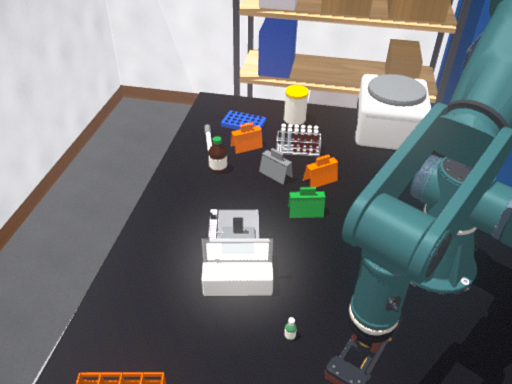

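View pics/top0.png

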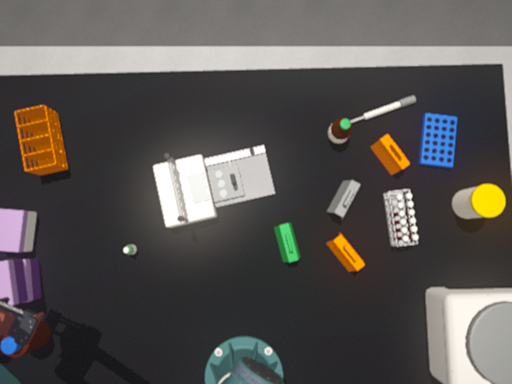

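View pics/wrist0.png

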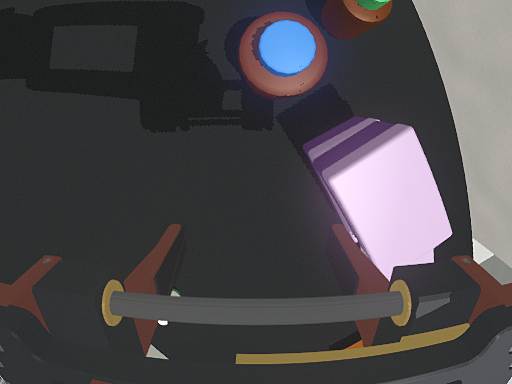

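The grey shade is at (344,198) in the top view and (276,165) in the side view. The lookalikes in the top view are orange at (390,153), orange at (345,252) and green at (288,243). The clip looks to be at (253,151), on the ledge. Next I'll check these in close crops and measure them.

```bash
cat > h.py <<'E'
import numpy as np,cv2
from workcell import env
def cloud(n,d):
    c=env.calibration(n);K=c["K"];v,u=np.mgrid[:d.shape[0],:d.shape[1]]
    X=np.stack([(u-K[0,2])/K[0,0]*d,(v-K[1,2])/K[1,1]*d,d],-1)
    return (X-c["t"])@c["R"]
E
python3 - <<'E'
from h import *
z=np.load("top0.npz");p,d=z["p"],z["d"]
P=cloud("top",d);print("bench z",np.median(P[300:330,180:220,2]))
a=cv2.resize(p[130:240,140:290],None,fx=5,fy=5,interpolation=cv2.INTER_CUBIC)
cv2.imwrite("pics/topv.png",a[:,:,::-1])
b=cv2.resize(p[165:230,315:375],None,fx=6,fy=6,interpolation=cv2.INTER_CUBIC)
cv2.imwrite("pics/tops.png",b[:,:,::-1])
s=np.load("side0.npz")["p"]
cv2.imwrite("pics/sidev.png",cv2.resize(s[140:305,190:350],None,fx=4,fy=3.6,interpolation=cv2.INTER_CUBIC)[:,:,::-1])
# shade
def reg(name,u0,u1,v0,v1,zlo,zhi,P=P):
    Q=P[v0:v1,u0:u1].reshape(-1,3);m=(Q[:,2]>zlo)&(Q[:,2]<zhi);Q=Q[m]
    r=cv2.minAreaRect((Q[:,:2]*1000).astype(np.float32));print(name,len(Q),Q.mean(0).round(4),r)
reg("shade fin",320,368,175,225,.09,.115)
reg("shade top",320,368,175,225,.065,.085)
reg("shade all",320,368,175,225,.012,.115)
reg("housing",145,222,140,230,.06,.08)
reg("rail",145,222,140,230,.135,.165)
reg("caps",145,222,140,230,.17,.19)
reg("handle",220,250,165,200,.065,.095)
reg("clip",244,262,142,158,.022,.036)
reg("tray",215,275,145,205,.02,.03)
E
```

```text
bench z 8.585183881353412e-05
shade fin 69 [ 0.5179 -0.3171  0.1005] ((517.8223876953125, -317.7821960449219), (10.759586334228516, 48.3765869140625), 59.081695556640625)
shade top 298 [ 0.5172 -0.3163  0.0733] ((518.2192993164062, -318.21966552734375), (29.218305587768555, 110.37065887451172), 60.302032470703125)
shade all 600 [ 0.5199 -0.3119  0.0628] ((518.294921875, -317.7882385253906), (49.65864944458008, 110.9074935913086), 59.74631118774414)
housing 2895 [0.5522 0.1606 0.0697] ((552.80810546875, 164.1774444580078), (190.74136352539062, 150.86985778808594), 11.828218460083008)
rail 259 [0.5525 0.1733 0.1532] ((548.1033935546875, 173.0159454345703), (182.5680694580078, 12.661744117736816), 11.6021146774292)
caps 68 [0.5506 0.1731 0.1775] ((551.2387084960938, 173.2548065185547), (191.27655029296875, 17.270612716674805), 11.395941734313965)
handle 50 [0.5826 0.0168 0.0783] ((583.0271606445312, 16.89383888244629), (29.552610397338867, 13.469476699829102), 10.281704902648926)
clip 20 [ 0.6761 -0.0401  0.0251] ((675.2191772460938, -40.09444046020508), (18.183927536010742, 12.88945198059082), 13.750524520874023)
tray 754 [0.58   0.0344 0.0242] ((604.21826171875, 7.1234893798828125), (142.4636688232422, 161.57864379882812), 9.597105026245117)
```

View pics/topv.png

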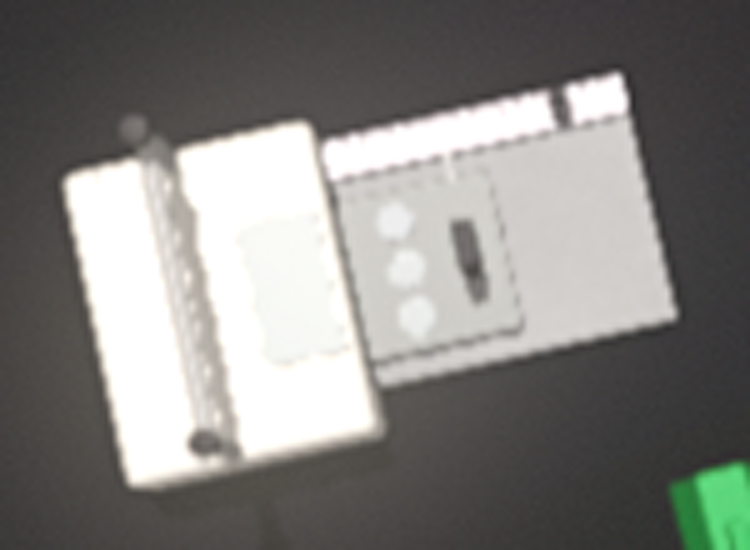

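View pics/tops.png

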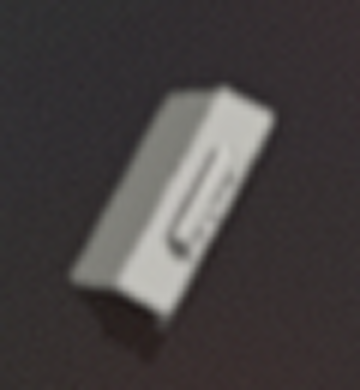

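View pics/sidev.png

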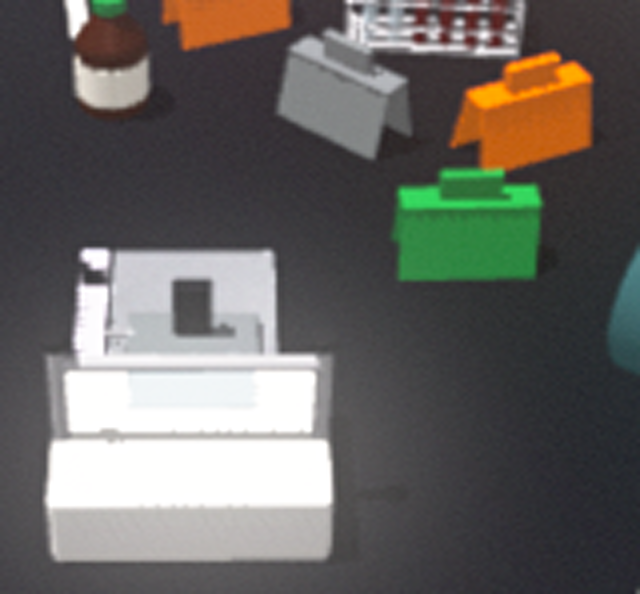

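```bash
cat >> h.py <<'E'
def to(x,y,z,ang,rec=True):
    s=env.get_state();R=s["tool_rot"];p=s["tcp_pos"]
    a=np.deg2rad(ang);xa=np.array([np.cos(a),np.sin(a),0]);ya=np.array([0,0,-1.]);
    Rt=np.stack([xa,ya,np.cross(xa,ya)],1)
    d=R.T@(np.array([x,y,z])-p)*1000;r=cv2.Rodrigues(R.T@Rt)[0].ravel()
    print("t",s["time"],"tcp",p.round(4),"F",s["contact_force"].round(2),"w",round(s["grip_width"],4),"ang",np.rad2deg(np.arctan2(R[1,0],R[0,0])).round(2))
    print("shift",d.round(1),"turn",r.round(3))
E
python3 -c "
from h import *
to(.518,-.318,.2,60)"
```

```text
t 1.65 tcp [0.245  0.5476 0.2226] F [-0.3  -0.56 -0.39] w 0.0876 ang 65.89
shift [-678.6   22.7 -602.7] turn [-0.     0.103 -0.   ]
```

```bash
python3 -m handwheel '[-37,0,-33,0,0,0,0,-74,0,-66,0,0,0,0,-111,0,-99,0,0.02,0,0,-148,0,-132,0,0.04,0,0,-185,0,-165,0,0.06,0,0,-222,0,-198,0,0.08,0,0,-259,0,-231,0,0.1,0,0,-296,0,-264,0,0.103,0,0]' 20
python3 -m handwheel '[-37,0,-33,0,0,0,0,-74,0,-66,0,0,0,0,-111,0,-99,0,0,0,0,-148,0,-132,0,0,0,0,-185,0,-165,0,0,0,0,-222,0,-198,0,0,0,0,-259,0,-231,0,0,0,0,-296,0,-264,0,0,0,0]'
python3 -c "
from h import *
to(.518,-.318,.2,60)"
```

```text
time: 2.45
tcp_pos: [0.3655, 0.1679, 0.223]
tool_rot: [[0.5, 0.001, -0.866], [0.866, 0.0, 0.5], [0.001, -1.0, -0.001]]
contact_force: [1.7, 0.8, -0.0]
grip_width: 0.0877
time: 3.25
tcp_pos: [0.4458, -0.221, 0.2229]
tool_rot: [[0.501, 0.001, -0.866], [0.866, -0.0, 0.501], [0.0, -1.0, -0.001]]
contact_force: [-0.1, 0.4, 0.7]
grip_width: 0.0881
t 3.25 tcp [ 0.4458 -0.221   0.2229] F [-0.14  0.41  0.72] w 0.0881 ang 59.96
shift [ -47.8   23.  -111.1] turn [ 0.001 -0.001  0.   ]
```

```bash
python3 -m handwheel '[-16,4,-37,0,0,0,0.2,-32,8,-74,0,0,0,0.2,-48,15,-111,0,0,0,0.2,-48,23,-111,0,0,0,0.2,-48,23,-111,0,0,0,0.2,-48,23,-111,0,0,0,0.2,-48,23,-111,0,0,0,0.2,-48,23,-111,0,0,0,0.2]'
python3 - <<'E'
from h import *
s=env.get_state();p,d=env.snapshot("wrist");cv2.imwrite("pics/w1.png",p[:,:,::-1])
T=env.calibration("wrist")["T_tool_cam"]
K=env.calibration("wrist")["K"]
v,u=np.mgrid[:384,:512];x=(u-K[0,2]);y=(v-K[1,2]);r=np.hypot(x,y)+1e-9;th=r/K[0,0]
X=np.stack([x/r*np.tan(th)*d,y/r*np.tan(th)*d,d],-1)@T[:3,:3].T+T[:3,3]
P=X@s["tool_rot"].T+s["tcp_pos"]
def reg(n,zlo,zhi):
    m=(P[...,2]>zlo)&(P[...,2]<zhi)&(np.hypot(P[...,0]-.518,P[...,1]+.318)<.075)&(d>0)
    Q=P[m];print(n,len(Q));
    if len(Q)>5: print(Q.mean(0).round(4),cv2.minAreaRect((Q[:,:2]*1000).astype(np.float32)))
reg("fin",.095,.11);reg("crown",.065,.083);reg("all",.03,.11)
p,d=env.snapshot("top");cv2.imwrite("pics/t1.png",cv2.resize(p[120:280,280:440],None,fx=4,fy=3.7)[:,:,::-1])
to(.518,-.318,.078,60)
E
```

```text
time: 4.05
tcp_pos: [0.5175, -0.315, 0.2004]
tool_rot: [[0.5, 0.0, -0.866], [0.866, -0.0, 0.5], [-0.0, -1.0, -0.001]]
contact_force: [-0.5, 0.6, -0.3]
grip_width: 0.0704
fin 569
[ 0.5186 -0.3177  0.1013] ((519.6168823242188, -318.4660339355469), (9.544537544250488, 49.878082275390625), 60.27449417114258)
crown 2256
[ 0.5159 -0.3159  0.0737] ((520.324951171875, -318.1650085449219), (27.958284378051758, 110.3018569946289), 59.39693832397461)
all 3703
[ 0.5161 -0.3163  0.0718] ((520.09033203125, -318.3934326171875), (42.56230926513672, 110.42556762695312), 59.504638671875)
t 4.15 tcp [ 0.5177 -0.3153  0.2004] F [-0.38  1.03 -0.53] w 0.0701 ang 60.02
shift [ -2.2 122.4  -1.5] turn [ 0.001  0.    -0.   ]
```

View pics/w1.png

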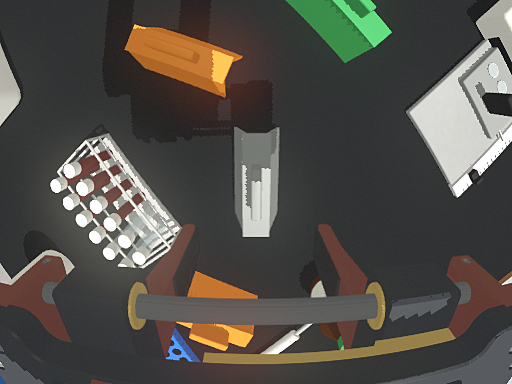

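View pics/t1.png

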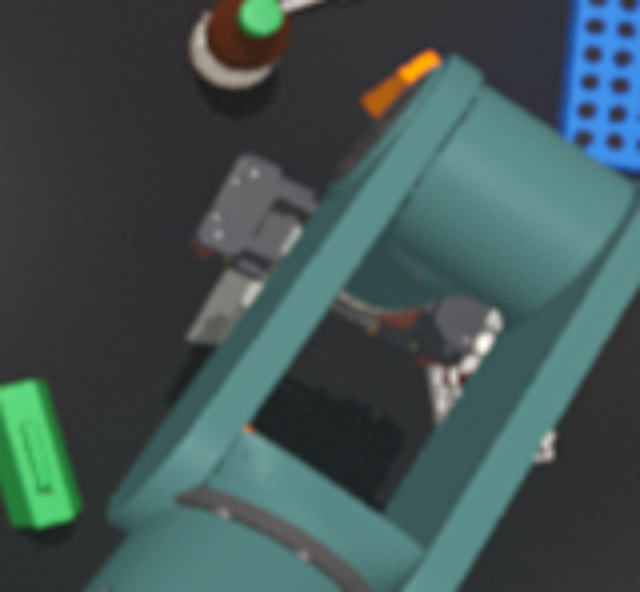

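Wrist view: the grey shade at (256,190) is centred between the jaws, the rack at (120,200) is clear, and the fin lies along the tool's z axis. I'll descend.

```bash
python3 -m handwheel '[-1,25,-2,0,0,0,0.2,-2,50,-2,0,0,0,0.2,-2,75,-2,0,0,0,0.2,-2,95,-2,0,0,0,0.2,-2,110,-2,0,0,0,0.2,-2,118,-2,0,0,0,0.2,-2,122,-2,0,0,0,0.2,-2,122,-2,0,0,0,0.2]' 25
python3 -c "
from h import *
to(.519,-.318,.078,60)"
```

```text
time: 4.95
tcp_pos: [0.5186, -0.3185, 0.0778]
tool_rot: [[0.5, -0.0, -0.866], [0.866, -0.0, 0.5], [-0.0, -1.0, -0.0]]
contact_force: [-0.4, -0.1, 0.2]
grip_width: 0.0705
t 4.95 tcp [ 0.5186 -0.3185  0.0778] F [-0.4  -0.08  0.21] w 0.0705 ang 60.0
shift [ 0.7 -0.2 -0.1] turn [ 0. -0. -0.]
```

```bash
python3 -m handwheel '[0,0,0,0,0,0,1,0,0,0,0,0,0,1,0,0,0,0,0,0,1,0,0,0,0,0,0,1,0,0,0,0,0,0,1,0,0,0,0,0,0,1,0,0,0,0,0,0,1,0,0,0,0,0,0,1]' 30
python3 -m handwheel '[0,-10,0,0,0,0,1,0,-30,0,0,0,0,1,0,-60,0,0,0,0,1,0,-90,0,0,0,0,1,0,-120,0,0,0,0,1,0,-150,0,0,0,0,1,0,-175,0,0,0,0,1,0,-180,0,0,0,0,1]'
python3 - <<'E'
from h import *
to(.551,.1735,.26,101.8)
p,d=env.snapshot("wrist");cv2.imwrite("pics/w2.png",p[:,:,::-1])
E
```

```text
time: 5.75
tcp_pos: [0.5185, -0.3185, 0.0777]
tool_rot: [[0.5, -0.0, -0.866], [0.866, 0.0, 0.5], [0.0, -1.0, 0.0]]
contact_force: [1.9, 1.9, -0.5]
grip_width: 0.0099
time: 6.55
tcp_pos: [0.52, -0.3197, 0.2617]
tool_rot: [[0.5, 0.005, -0.866], [0.866, -0.004, 0.5], [-0.001, -1.0, -0.006]]
contact_force: [0.6, -1.4, -1.1]
grip_width: 0.0096
t 6.55 tcp [ 0.52   -0.3197  0.2617] F [ 0.57 -1.43 -1.14] w 0.0096 ang 59.99
shift [ 4.426e+02 -2.000e-01  2.198e+02] turn [ 0.006 -0.73  -0.003]
```

View pics/w2.png

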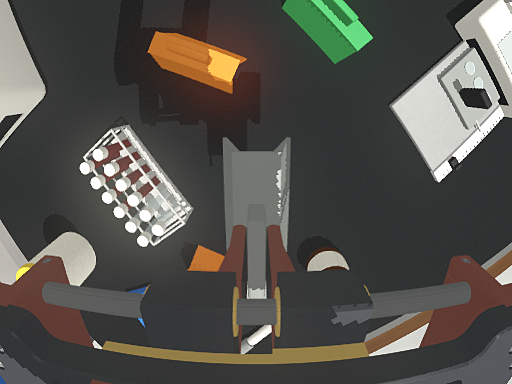

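```bash
python3 -m handwheel '[10,-20,5,0,0,0,1,35,-40,17,0,-0.05,0,1,70,-40,35,0,-0.12,0,1,110,-40,55,0,-0.19,0,1,150,-40,75,0,-0.26,0,1,190,-40,95,0,-0.33,0,1,225,-40,112,0,-0.38,0,1,250,-40,125,0,-0.42,0,1]'
python3 -c "
from h import *
to(.551,.1735,.30,101.8)"
```

```text
time: 7.4
tcp_pos: [0.5341, -0.0369, 0.296]
tool_rot: [[0.1, -0.003, -0.995], [0.995, 0.001, 0.1], [0.001, -1.0, 0.003]]
contact_force: [-0.2, -0.3, -1.0]
grip_width: 0.0099
t 7.4 tcp [ 0.5341 -0.0369  0.296 ] F [-0.21 -0.32 -1.  ] w 0.0099 ang 84.24
shift [211.   -3.9   4.4] turn [-0.003 -0.307  0.001]
```

```bash
python3 -m handwheel '[15,-4,0,0,-0.03,0,1,50,-4,1,0,-0.08,0,1,90,-4,2,0,-0.14,0,1,130,-4,3,0,-0.2,0,1,165,-4,4,0,-0.26,0,1,195,-4,4,0,-0.307,0,1,208,-4,4,0,-0.307,0,1,211,-4,4,0,-0.307,0,1]'
python3 - <<'E'
from h import *
p,d=env.snapshot("side");cv2.imwrite("pics/s2.png",cv2.resize(p[140:320,170:330],None,fx=4,fy=3.3)[:,:,::-1]);np.savez("side2.npz",p=p,d=d)
s=env.get_state();p,d=env.snapshot("wrist");cv2.imwrite("pics/w3.png",p[:,:,::-1]);np.savez("w3.npz",p=p,d=d,R=s["tool_rot"],t=s["tcp_pos"])
to(.551,.1735,.30,101.8)
P=cloud("side",np.load("side2.npz")["d"])
def reg(n,zlo,zhi,c=(.551,.1735),rad=.13):
    m=(P[...,2]>zlo)&(P[...,2]<zhi)&(np.hypot(P[...,0]-c[0],P[...,1]-c[1])<rad)
    Q=P[m];print(n,len(Q),Q.mean(0).round(4) if len(Q) else"",cv2.minAreaRect((Q[:,:2]*1000).astype(np.float32)) if len(Q)>5 else "")
reg("caps",.17,.19);reg("rail",.14,.157)
for a in np.arange(.21,.32,.01):reg("sh%.2f"%a,a,a+.01,rad=.075)
E
```

```text
time: 8.2
tcp_pos: [0.5532, 0.1712, 0.3009]
tool_rot: [[-0.202, -0.001, -0.979], [0.979, -0.001, -0.202], [-0.0, -1.0, 0.001]]
contact_force: [0.4, -1.8, -1.8]
grip_width: 0.0099
t 8.3 tcp [0.5532 0.1699 0.3012] F [ 0.16 -0.73 -0.6 ] w 0.0096 ang 101.6
shift [4.  1.2 1.4] turn [-0.001 -0.004 -0.001]
caps 73 [0.5444 0.1772 0.176 ] ((550.9673461914062, 176.84254455566406), (191.5052947998047, 22.292030334472656), 12.856562614440918)
rail 340 [0.5502 0.1789 0.1509] ((549.9771728515625, 178.34332275390625), (186.67662048339844, 16.170093536376953), 11.372169494628906)
sh0.21 0  
sh0.22 97 [0.5478 0.1976 0.2265] ((546.6485595703125, 197.1805877685547), (109.8316650390625, 7.681558609008789), 11.776457786560059)
sh0.23 163 [0.5473 0.1962 0.2351] ((546.7442626953125, 196.6121368408203), (109.39617156982422, 12.395529747009277), 13.327518463134766)
sh0.24 153 [0.545  0.1935 0.2452] ((547.4536743164062, 193.65069580078125), (109.41385650634766, 10.679612159729004), 10.701882362365723)
sh0.25 158 [0.5492 0.1925 0.255 ] ((547.5808715820312, 192.5906982421875), (108.7712631225586, 10.17165946960
[... 281 characters left out ...]
 13.182867050170898)
sh0.28 159 [0.5513 0.1861 0.2847] ((548.8926391601562, 185.25314331054688), (107.54692077636719, 9.115124702453613), 12.231487274169922)
sh0.29 317 [0.5499 0.1771 0.2958] ((551.2120971679688, 173.63064575195312), (108.25806427001953, 33.47877883911133), 12.334757804870605)
sh0.30 67 [0.5495 0.1788 0.3046] ((547.8373413085938, 179.1415557861328), (104.88946533203125, 20.135234832763672), 18.977216720581055)
sh0.31 50 [0.5494 0.1815 0.3139] ((549.4842529296875, 181.06771850585938), (48.40935134887695, 15.496586799621582), 14.059576988220215)
sh0.32 10 [0.5481 0.1859 0.3218] ((548.7190551757812, 185.64654541015625), (18.934864044189453, 4.275225639343262), 16.6881160736084)
```

View pics/s2.png

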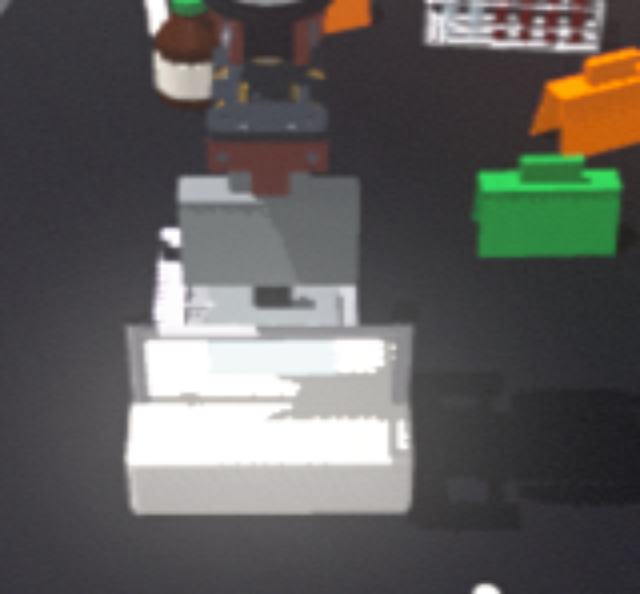

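View pics/w3.png

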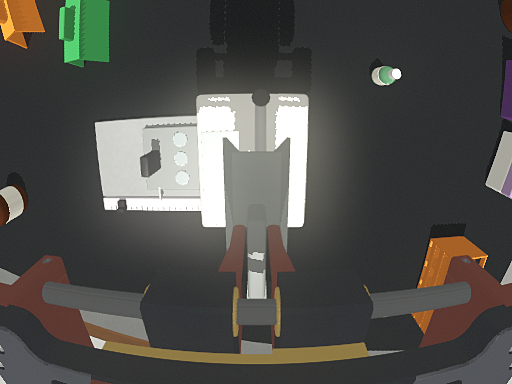

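```bash
python3 -m handwheel '[4,0,0,0,-0.004,0,1,4,10,0,0,-0.004,0,1,4,30,0,0,-0.004,0,1,4,50,0,0,-0.004,0,1,4,70,0,0,-0.004,0,1,4,85,0,0,-0.004,0,1,4,90,0,0,-0.004,0,1,4,90,0,0,-0.004,0,1]'
python3 - <<'E'
from h import *
to(.551,.174,.164,101.8)
s=env.get_state();p,d=env.snapshot("wrist");cv2.imwrite("pics/w4.png",p[60:280,130:380][:,:,::-1].repeat(2,0).repeat(2,1))
p,d=env.snapshot("side");cv2.imwrite("pics/s4.png",cv2.resize(p[160:300,190:290],None,fx=5,fy=4)[:,:,::-1])
E
```

```text
time: 9.1
tcp_pos: [0.5517, 0.1739, 0.2107]
tool_rot: [[-0.205, -0.002, -0.979], [0.979, -0.001, -0.205], [-0.0, -1.0, 0.002]]
contact_force: [1.0, 0.9, -1.4]
grip_width: 0.0099
t 9.1 tcp [0.5517 0.1739 0.2107] F [ 1.04  0.89 -1.37] w 0.0099 ang 101.83
shift [ 0.3 46.7  0.6] turn [-0.002  0.    -0.   ]
```

View pics/w4.png

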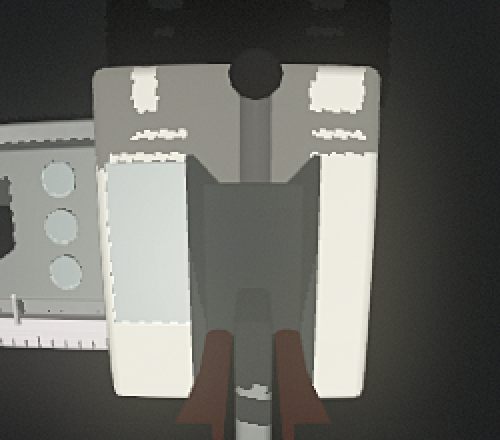

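View pics/s4.png

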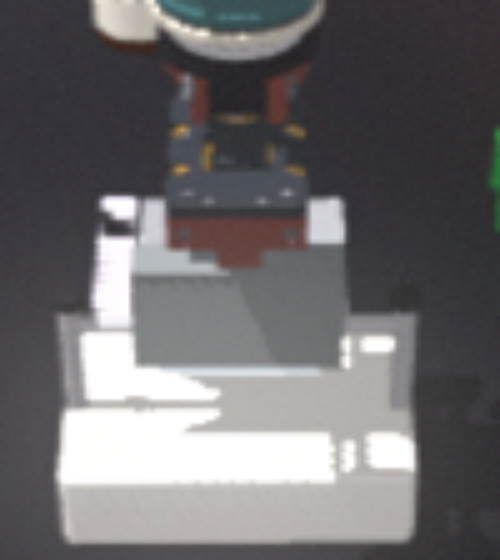

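The rail lines up with the shade (post cap at 256, fin at 253 in the wrist crop), and the shade is centred between the posts. I'll lower it.

```bash
python3 -m handwheel '[0,8,0,0,0,0,1,0,16,0,0,0,0,1,0,24,0,0,0,0,1,0,32,0,0,0,0,1,0,38,0,0,0,0,1,0,43,0,0,0,0,1,0,46,0,0,0,0,1,0,46,0,0,0,0,1]'
python3 -c "
from h import *
to(.551,.174,.1627,101.8)"
```

```text
time: 10.0
tcp_pos: [0.5521, 0.1746, 0.1651]
tool_rot: [[-0.206, -0.001, -0.979], [0.979, -0.0, -0.206], [-0.0, -1.0, 0.001]]
contact_force: [-0.6, 0.5, -0.4]
grip_width: 0.0098
t 10.0 tcp [0.5521 0.1746 0.1651] F [-0.6   0.47 -0.43] w 0.0098 ang 101.87
shift [-0.3  2.4  1.2] turn [-0.001  0.001 -0.   ]
```

```bash
python3 -m handwheel '[0,0.5,0,0,0,0,1,0,1,0,0,0,0,1,0,1.5,0,0,0,0,1,0,2,0,0,0,0,1,0,2.5,0,0,0,0,1,0,2.5,0,0,0,0,1,0,2.5,0,0,0,0,1,0,2.5,0,0,0,0,1]'
python3 - <<'E'
from h import *
to(.551,.174,.1627,101.8)
p,d=env.snapshot("side");cv2.imwrite("pics/s5.png",cv2.resize(p[160:300,190:290],None,fx=5,fy=4)[:,:,::-1])
E
```

```text
time: 10.8
tcp_pos: [0.5524, 0.1746, 0.1632]
tool_rot: [[-0.206, -0.0, -0.979], [0.979, -0.0, -0.206], [-0.0, -1.0, 0.0]]
contact_force: [-0.2, -0.2, -1.6]
grip_width: 0.0099
t 10.8 tcp [0.5524 0.1746 0.1632] F [-0.15 -0.19 -1.58] w 0.0099 ang 101.87
shift [-0.3  0.5  1.5] turn [-0.     0.001 -0.   ]
```

View pics/s5.png

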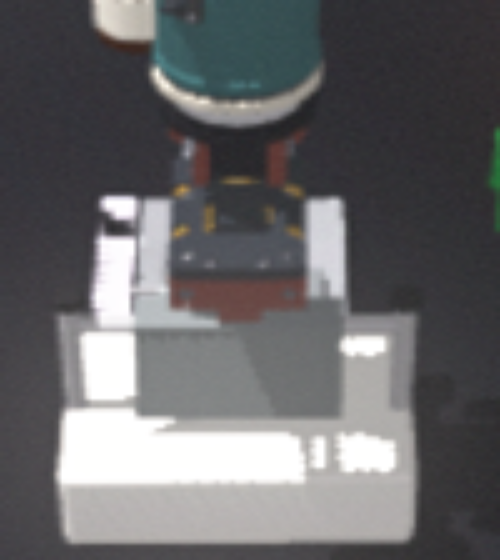

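```bash
python3 -m handwheel '[0,0.5,0,0,0,0,1,0,1,0,0,0,0,1,0,1,0,0,0,0,1,0,1,0,0,0,0,1,0,1,0,0,0,0,1,0,1,0,0,0,0,1,0,1,0,0,0,0,1,0,1,0,0,0,0,1]'
python3 -c "
from h import *
to(.551,.174,.1627,101.8)"
```

```text
time: 11.65
tcp_pos: [0.5525, 0.1746, 0.1624]
tool_rot: [[-0.206, 0.0, -0.979], [0.979, -0.0, -0.206], [-0.0, -1.0, -0.0]]
contact_force: [-2.4, 0.4, 5.2]
grip_width: 0.0099
t 11.65 tcp [0.5525 0.1746 0.1624] F [-2.41  0.37  5.18] w 0.0099 ang 101.87
shift [-0.3 -0.3  1.6] turn [ 0.     0.001 -0.   ]
```

Contact shows up as about 5 N upward. I'll release and lift straight up.

```bash
python3 -m handwheel '[0,0,0,0,0,0,0.6,0,0,0,0,0,0,0.6,0,0,0,0,0,0,0.6,0,0,0,0,0,0,0.5,0,0,0,0,0,0,0.5,0,-5,0,0,0,0,0.5,0,-15,0,0,0,0,0.5,0,-25,0,0,0,0,0.5]'
python3 -m handwheel '[0,-25,0,0,0,0,0.5,0,-50,0,0,0,0,0.5,0,-75,0,0,0,0,0.5,0,-75,0,0,0,0,0.5,0,-75,0,0,0,0,0.5,0,-75,0,0,0,0,0.5,0,-75,0,0,0,0,0.5,0,-75,0,0,0,0,0.5]'
python3 - <<'E'
from h import *
s=env.get_state()
p,d=env.snapshot("wrist");cv2.imwrite("pics/w6.png",p[:,:,::-1]);np.savez("w6.npz",p=p,d=d,R=s["tool_rot"],t=s["tcp_pos"])
p,d=env.snapshot("side");cv2.imwrite("pics/s6.png",cv2.resize(p[160:300,190:290],None,fx=5,fy=4)[:,:,::-1]);P=cloud("side",d)
for a in np.arange(.08,.2,.01):
    m=(P[...,2]>a)&(P[...,2]<a+.01)&(np.hypot(P[...,0]-.551,P[...,1]-.1735)<.075)
    Q=P[m];
    if len(Q)>5:print(round(a,2),len(Q),Q.mean(0).round(4),cv2.minAreaRect((Q[:,:2]*1000).astype(np.float32)))
to(.583,.017,.25,101.8)
E
```

```text
time: 12.45
tcp_pos: [0.5525, 0.1747, 0.1881]
tool_rot: [[-0.206, 0.0, -0.979], [0.979, -0.0, -0.206], [-0.0, -1.0, -0.0]]
contact_force: [0.3, -0.4, 0.7]
grip_width: 0.0439
time: 13.25
tcp_pos: [0.5518, 0.1745, 0.2611]
tool_rot: [[-0.206, -0.002, -0.979], [0.979, -0.0, -0.206], [-0.0, -1.0, 0.002]]
contact_force: [-0.1, 0.6, -0.4]
grip_width: 0.0439
0.08 61 [0.5441 0.2    0.0876] ((545.4622802734375, 199.5706024169922), (109.64776611328125, 7.508304595947266), 12.008050918579102)
0.09 120 [0.545  0.1993 0.0948] ((545.4900512695312, 199.51260375976562), (109.2896728515625, 10.27724838256836), 12.729351043701172)
0.1 135 [0.5456 0.1974 0.1049] ((545.783935546875, 198.12742614746094), (108.78164672851562, 11.021689414978027), 12.344329833984375)
0.11 131 [0.5482 0.196  0.1149] ((545.9817504882812, 196.12600708007812), (108.83678436279297, 12.567964553833008), 13.927743911743164)
0.12 132 [0.5453 0.1932 0.1248] ((546.672119140625, 193.34768676757812), (108.0673828125, 9.160736083984375), 12.422511100769043)
0.13 141 [0.5468 0.1912 0.1351] ((547.0819091796875, 191.16600036621094), (107.6
[... 155 characters left out ...]
938674926758), 12.045648574829102)
0.15 319 [0.5496 0.1804 0.1562] ((551.3223266601562, 177.06234741210938), (146.90892028808594, 32.672096252441406), 12.615555763244629)
0.16 92 [0.5524 0.1805 0.163 ] ((549.6172485351562, 178.51052856445312), (107.533935546875, 27.366090774536133), 12.344182014465332)
0.17 52 [0.55   0.1802 0.1748] ((550.8121337890625, 179.39564514160156), (46.686973571777344, 7.868703365325928), 9.95431137084961)
0.18 76 [0.5512 0.1776 0.1846] ((551.41064453125, 176.59112548828125), (46.63749694824219, 14.29214859008789), 11.306428909301758)
t 13.35 tcp [0.5521 0.1746 0.2614] F [-0.3  -0.38  0.4 ] w 0.0436 ang 101.87
shift [-160.5   11.4    2.1] turn [-0.001  0.001 -0.   ]
```

View pics/w6.png

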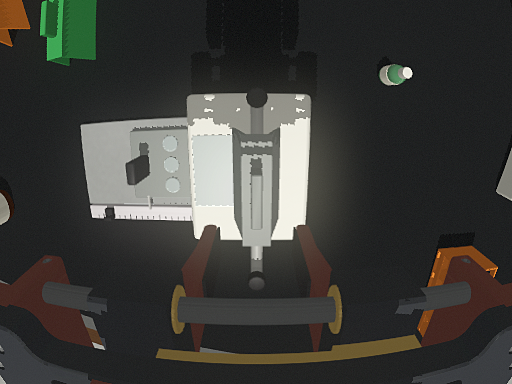

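View pics/s6.png

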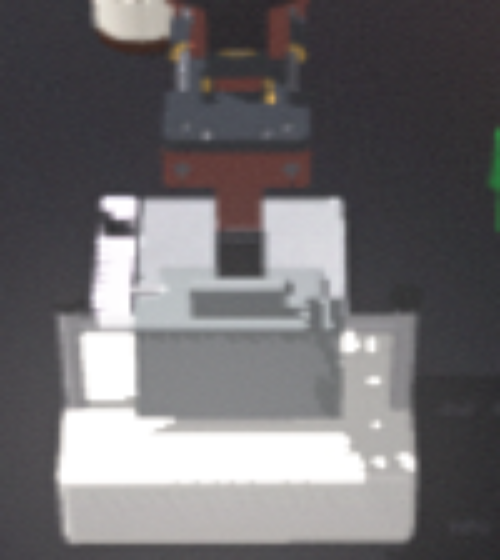

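The shade hangs level and centred on the rail, with the fingers clear of it. Next, the handle.

```bash
python3 -m handwheel '[-20,0,0,0,0,0,0.5,-60,0,1,0,0,0,0.5,-100,0,2,0,0,0,0.5,-135,0,2,0,0,0,0.5,-155,20,2,0,0,0,0.5,-160,50,2,0,0,0,0.5,-160,85,2,0,0,0,0.5,-160,100,2,0,0,0,0.5]'
python3 - <<'E'
from h import *
to(.583,.017,.05,101.8)
s=env.get_state()
p,d=env.snapshot("wrist");cv2.imwrite("pics/w7.png",p[:,:,::-1])
T=env.calibration("wrist")["T_tool_cam"];K=env.calibration("wrist")["K"]
v,u=np.mgrid[:384,:512];x=(u-K[0,2]);y=(v-K[1,2]);r=np.hypot(x,y)+1e-9;th=r/K[0,0]
X=np.stack([x/r*np.tan(th)*d,y/r*np.tan(th)*d,d],-1)@T[:3,:3].T+T[:3,3]
P=X@s["tool_rot"].T+s["tcp_pos"];np.savez("w7.npz",p=p,d=d,P=P)
xv=np.array([-.2045,.979]);yv=np.array([-.979,-.2045])
o=np.array([.568,.0908])
V=np.stack([(P[...,:2]-o)@xv,(P[...,:2]-o)@yv,P[...,2]],-1)
def reg(n,m):
    Q=V[m&(d>0)];print(n,len(Q));
    if len(Q): print(Q.mean(0).round(4),np.percentile(Q,[2,98],axis=0).round(4))
reg("handle",(abs(V[...,0]+.075)<.03)&(abs(V[...,1])<.03)&(V[...,2]>.07)&(V[...,2]<.09))
reg("clip",(V[...,1]<-.065)&(V[...,1]>-.095)&(V[...,0]<-.1)&(V[...,2]>.0235)&(V[...,2]<.036))
reg("housing",(V[...,2]>.06)&(V[...,2]<.08)&(V[...,0]>-.02)&(abs(V[...,1])<.07))
E
```

```text
time: 14.15
tcp_pos: [0.5814, 0.0173, 0.1589]
tool_rot: [[-0.205, -0.005, -0.979], [0.979, 0.0, -0.205], [0.001, -1.0, 0.005]]
contact_force: [0.7, 0.6, -0.4]
grip_width: 0.0438
t 14.15 tcp [0.5814 0.0173 0.1589] F [ 0.71  0.65 -0.44] w 0.0438 ang 101.82
shift [ -0.7 108.9  -2.1] turn [-0.005  0.     0.001]
handle 533
[-0.0757  0.      0.0792] [[-0.0823 -0.0148  0.0731]
 [-0.0692  0.0131  0.0811]]
clip 133
[-0.3555 -0.0795  0.029 ] [[-0.399  -0.0939  0.0237]
 [-0.1535 -0.0658  0.0354]]
housing 10607
[0.0391 0.0123 0.0702] [[-0.0007 -0.066   0.0644]
 [ 0.1313  0.0685  0.0725]]
```

View pics/w7.png

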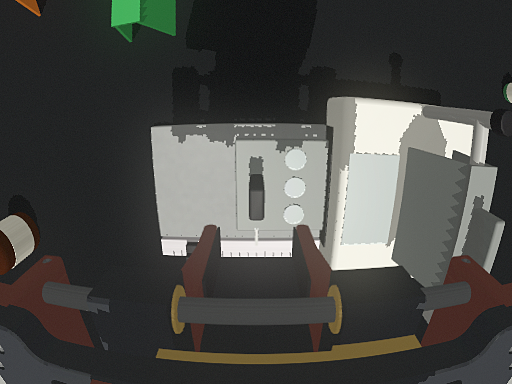

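```bash
python3 -m handwheel '[-0.5,20,-1,0,0,0,0.5,-1,50,-2,0,0,0,0.5,-1,80,-2,0,0,0,0.5,-1,100,-2,0,0,0,0.5,-1,110,-2,0,0,0,0.5,-1,111,-2,0,0,0,1,-1,111,-2,0,0,0,1,-1,111,-2,0,0,0,1]' 40
python3 -m handwheel '[0,0,0,0,0,0,1,0,0,0,0,0,0,1,0,0,0,0,0,0,1,-4,0,0,0,0,0,1,-8,0,0,0,0,0,1,-12,0,0,0,0,0,1,-16,0,0,0,0,0,1,-20,0,0,0,0,0,1]'
python3 - <<'E'
from h import *
to(.583,.017,.05,101.8)
p,d=env.snapshot("wrist");cv2.imwrite("pics/w8.png",p[:,:,::-1])
p,d=env.snapshot("top");cv2.imwrite("pics/t8.png",cv2.resize(p[130:240,140:290],None,fx=5,fy=5)[:,:,::-1])
p,d=env.snapshot("side");cv2.imwrite("pics/s8.png",cv2.resize(p[160:300,190:290],None,fx=5,fy=4)[:,:,::-1])
E
```

```text
time: 15.0
tcp_pos: [0.5867, 0.017, 0.0524]
tool_rot: [[-0.206, 0.002, -0.979], [0.979, -0.0, -0.206], [-0.001, -1.0, -0.002]]
contact_force: [1.5, 0.3, -0.4]
grip_width: 0.0233
time: 15.8
tcp_pos: [0.5904, -0.0018, 0.0523]
tool_rot: [[-0.205, 0.002, -0.979], [0.979, 0.001, -0.205], [0.001, -1.0, -0.002]]
contact_force: [-1.1, 5.0, 7.5]
grip_width: 0.0139
t 15.8 tcp [ 0.5904 -0.0018  0.0523] F [-1.12  5.01  7.52] w 0.0139 ang 101.85
shift [19.9  2.3  3.4] turn [0.002 0.001 0.001]
```

View pics/w8.png

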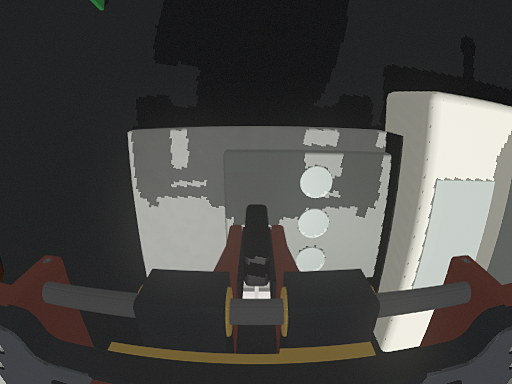

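View pics/t8.png

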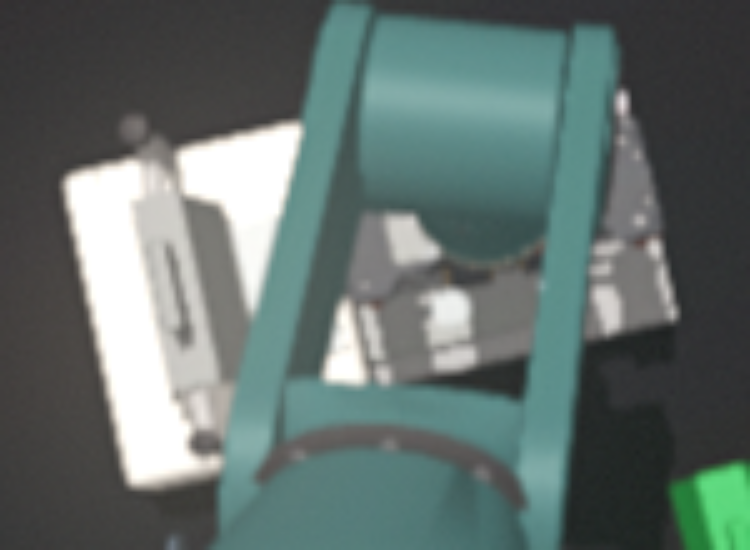

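View pics/s8.png

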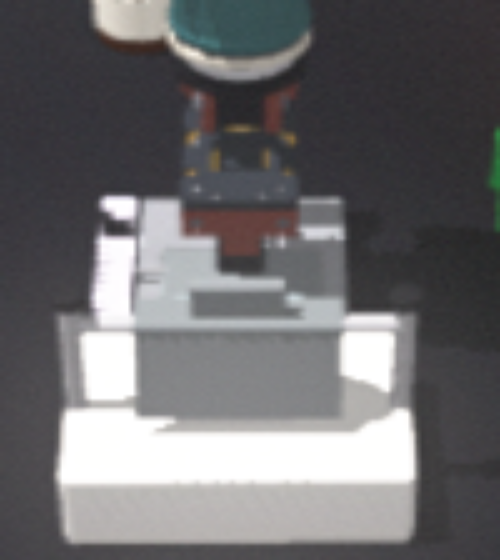

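```bash
python3 -m handwheel '[-6,0,0,0,0,0,1,-12,0,0,0,0,0,1,-18,0,0,0,0,0,1,-24,0,0,0,0,0,1,-30,0,0,0,0,0,1,-36,0,0,0,0,0,1,-41,0,0,0,0,0,1,-45,0,0,0,0,0,1]'
python3 - <<'E'
from h import *
xv=np.array([-.2045,.979,0]);yv=np.array([-.979,-.2045,0]);o=np.array([.568,.0908,0])
to(.583,.017,.05,101.8);s=env.get_state();print("tcp x_v",(s["tcp_pos"]-o)@xv)
for n in("top","side"):
    z=np.load(n+"0.npz");g=z["p"].mean(-1).astype(np.float32);c=env.calibration(n)
    def px(X):
        q=c["R"]@X+c["t"];return (c["K"]@q)[:2]/q[2]
    xs=np.arange(-.185,-.115,.002)
    for h in(.028,):
        pr=[]
        for yy in (-.083,-.079,-.075):
            P=np.array([px(o+xv*x+yv*yy+[0,0,h]) for x in xs],np.float32)
            pr.append(cv2.remap(g,P[:,:1],P[:,1:],cv2.INTER_LINEAR).ravel())
        pr=np.mean(pr,0);print(n,h,[(round(a*1000),int(b)) for a,b in zip(xs,pr)])
p,d=env.snapshot("side");np.savez("s9.npz",p=p,d=d)
cv2.imwrite("pics/s9.png",cv2.resize(p[190:260,200:270],None,fx=8,fy=8,interpolation=cv2.INTER_CUBIC)[:,:,::-1])
p,d=env.snapshot("top");np.savez("t9.npz",p=p,d=d);cv2.imwrite("pics/t9.png",cv2.resize(p[130:210,200:290],None,fx=7,fy=7)[:,:,::-1])
E
```

```text
time: 16.75
tcp_pos: [0.5995, -0.0454, 0.0523]
tool_rot: [[-0.205, 0.001, -0.979], [0.979, 0.002, -0.205], [0.002, -1.0, -0.002]]
contact_force: [-0.7, 8.1, 7.2]
grip_width: 0.0138
t 16.75 tcp [ 0.5995 -0.0454  0.0523] F [-0.73  8.08  7.24] w 0.0138 ang 101.83
shift [64.4  2.4  3.3] turn [0.002 0.001 0.002]
tcp x_v -0.13972954273814991
top 0.028 [(-185, 255), (-183, 254), (-181, 255), (-179, 255), (-177, 254), (-175, 254), (-173, 254), (-171, 254), (-169, 254), (-167, 254), (-165, 253), (-163, 254), (-161, 254), (-159, 247), (-157, 219), (-155, 171), (-153, 126), (-151, 102), (-149, 96), (-147, 111), (-145, 151), (-143, 205), (-141, 243), (-139, 254), (-137, 255), (-135, 255), (-133, 255), (-131, 255), (-129, 254), (-127, 254), (-125, 254), (-123, 254), (-121, 254), (-119, 255), (-117, 254)]
side 0.028 [(-185, 61), (-183, 59), (-181, 61), (-179, 72), (-177, 83), (-175, 133), (-173, 191), (-171, 224), (-169, 241), (-167, 254), (-165, 254), (-163, 254), (-161, 251), (-159, 247), (-157, 242), (-155, 232), (-153, 222), (-151, 205), (-149, 187), (-147, 149), (-145, 106), (-143, 81), (-141, 74), (-139, 67), (-137, 66), (-135, 65), (-133, 73), (-131, 82), (-129, 114), (-127, 163), (-125, 205), (-123, 231), (-121, 254), (-119, 253), (-117, 252)]
```

View pics/s9.png

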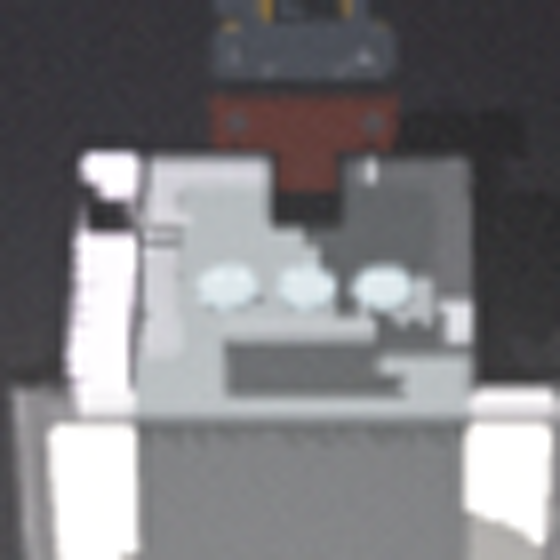

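View pics/t9.png

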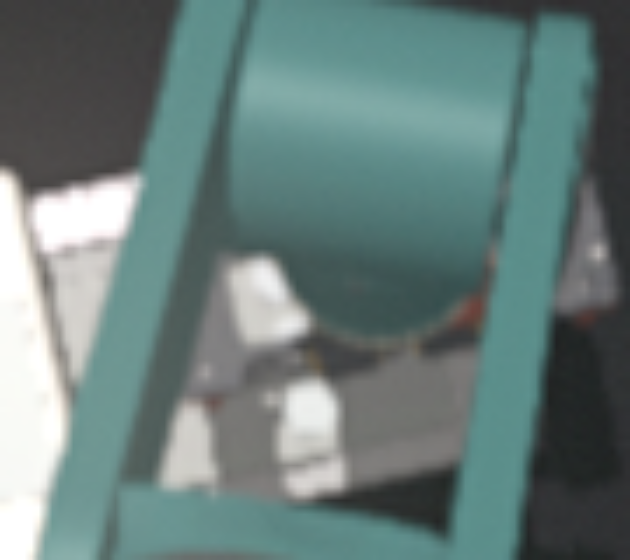

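```bash
python3 - <<'E'
from h import *
xv=np.array([-.2045,.979,0]);yv=np.array([-.979,-.2045,0]);o=np.array([.568,.0908,0])
c=env.calibration("side")
def px(x,y,z):
    q=c["R"]@(o+xv*x+yv*y+[0,0,z])+c["t"];return ((c["K"]@q)[:2]/q[2])
p=np.load("side0.npz")["p"];u0,v0,f=190,190,9
im=cv2.resize(p[v0:v0+65,u0:u0+85],None,fx=f,fy=f,interpolation=cv2.INTER_NEAREST)[:,:,::-1].copy()
def poly(pts,col):
    q=np.array([((px(*a)-[u0,v0]+.5)*f) for a in pts]).astype(int);cv2.polylines(im,[q],True,col,1)
X=-.150
for a,b in((X-.007,X+.007),):
    poly([(a,-.07,.028),(b,-.07,.028),(b,-.088,.028),(a,-.088,.028)],(0,0,255))
    poly([(b,-.07,.028),(b,-.088,.028),(b,-.088,.012),(b,-.07,.012)],(255,0,0))
poly([(0,-.068,.012),(-.19,-.068,.012),(-.19,-.09,.012),(0,-.09,.012)],(0,200,0))
poly([(-.068,-.015,.08),(-.082,-.015,.08),(-.082,.015,.08),(-.068,.015,.08)],(0,0,255))
poly([(-.0735,-.05,.022),(-.0765,-.05,.022),(-.0765,-.068,.022),(-.0735,-.068,.022)],(255,0,255))
poly([(0,-.05,.024),(-.095,-.05,.024),(-.095,.05,.024),(0,.05,.024)],(200,200,0))
cv2.imwrite("pics/ov.png",im)
p=np.load("s9.npz")["p"]
im=cv2.resize(p[v0:v0+65,u0:u0+85],None,fx=f,fy=f,interpolation=cv2.INTER_NEAREST)[:,:,::-1].copy()
a,b=X-.007,X+.007
poly([(a,-.07,.028),(b,-.07,.028),(b,-.088,.028),(a,-.088,.028)],(0,0,255))
t=-.0645
poly([(t-.0735,-.05,.022),(t-.0765,-.05,.022),(t-.0765,-.068,.022),(t-.0735,-.068,.022)],(255,0,255))
cv2.imwrite("pics/ov9.png",im)
E
```

```text
(no output)
```

View pics/ov.png

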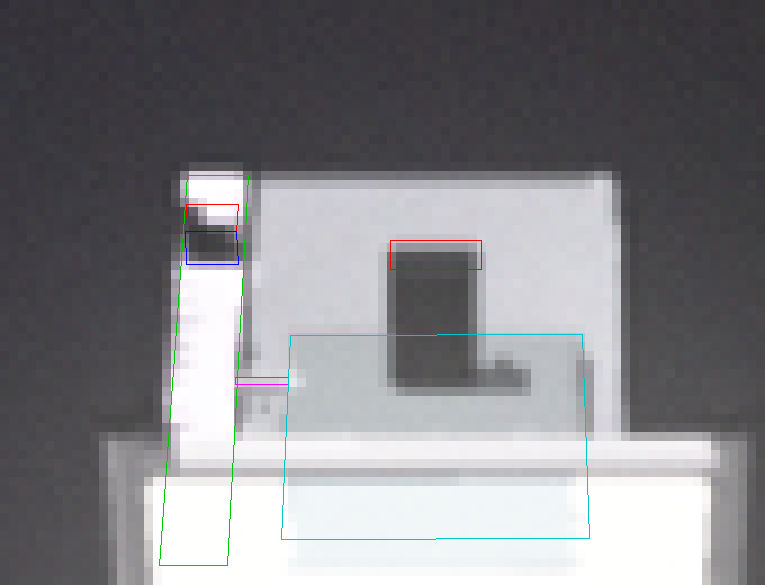

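View pics/ov9.png

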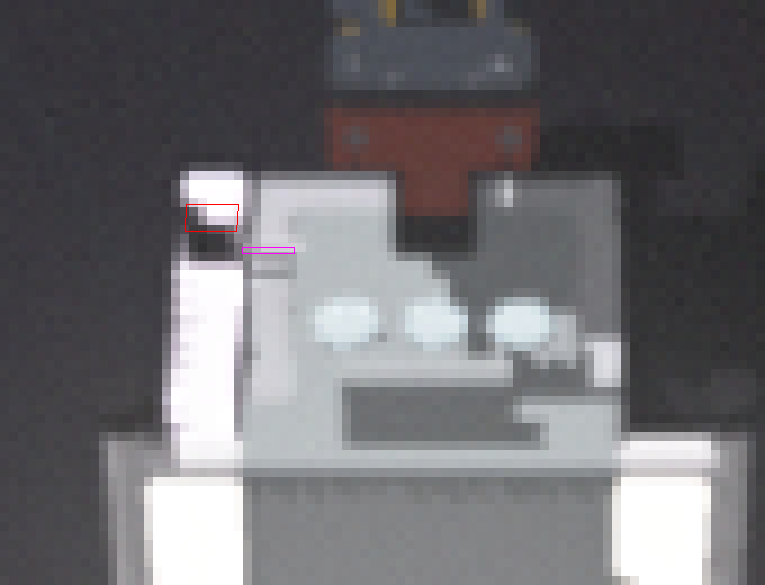

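The overlay puts the clip at viewer x ≈ −150, and the top view agrees at −149.7. The tray is now at about −139.7, so I'll pull the last 10 mm.

```bash
python3 -m handwheel '[-3,0,0,0,0,0,1,-6,0,0,0,0,0,1,-9,0,0,0,0,0,1,-10,0,0,0,0,0,1,-10,0,0,0,0,0,1,-10,0,0,0,0,0,1,-10,0,0,0,0,0,1,-10,0,0,0,0,0,1]'
python3 - <<'E'
from h import *
xv=np.array([-.2045,.979,0]);yv=np.array([-.979,-.2045,0]);o=np.array([.568,.0908,0])
s=env.get_state();print("tcp x_v",(s["tcp_pos"]-o)@xv,s["contact_force"],s["grip_width"])
p,d=env.snapshot("side")
c=env.calibration("side")
def px(x,y,z):
    q=c["R"]@(o+xv*x+yv*y+[0,0,z])+c["t"];return ((c["K"]@q)[:2]/q[2])
u0,v0,f=190,190,9
im=cv2.resize(p[v0:v0+65,u0:u0+85],None,fx=f,fy=f,interpolation=cv2.INTER_CUBIC)[:,:,::-1].copy()
cv2.imwrite("pics/s10.png",im)
def poly(pts,col):
    q=np.array([((px(*a)-[u0,v0]+.5)*f) for a in pts]).astype(int);cv2.polylines(im,[q],True,col,1)
t=-.075
for z,k in((.022,(255,0,255)),):poly([(t-.0735,-.05,z),(t-.0765,-.05,z),(t-.0765,-.068,z),(t-.0735,-.068,z)],k)
for y in(.025,0,-.025): pass
cv2.imwrite("pics/ov10.png",im)
p,d=env.snapshot("wrist");cv2.imwrite("pics/w10.png",p[:,:,::-1])
E
```

```text
time: 17.65
tcp_pos: [0.6014, -0.0549, 0.0523]
tool_rot: [[-0.205, 0.001, -0.979], [0.979, 0.002, -0.205], [0.002, -1.0, -0.002]]
contact_force: [-0.3, 7.3, 7.1]
grip_width: 0.0135
tcp x_v -0.1494339737699967 [-0.30948113  7.29001305  7.13990008] 0.013500411705933892
```

View pics/ov10.png

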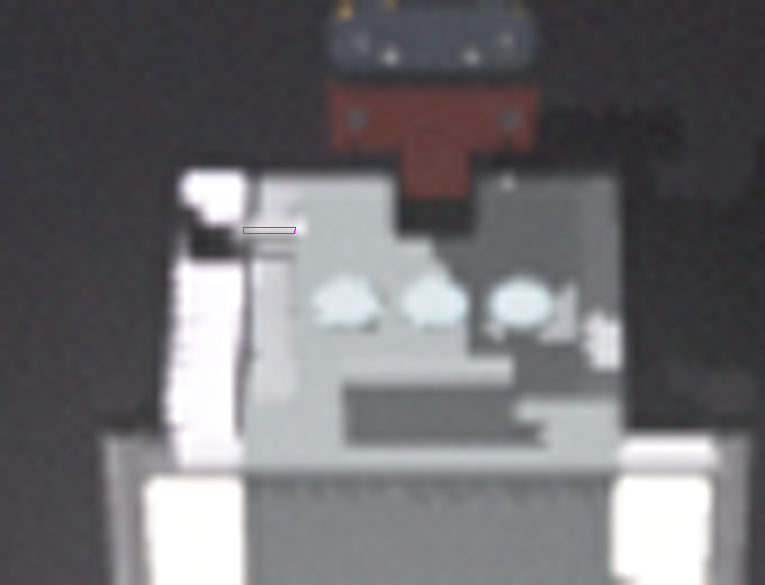

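View pics/w10.png

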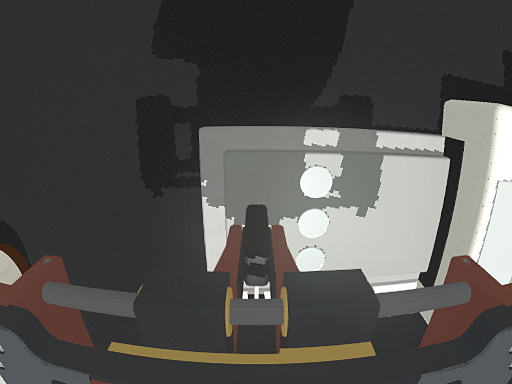

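The pointer's bright root at (300,228) falls where −150 is predicted, level with the clip. The discs haven't moved in the wrist view (316,182), so the grip hasn't slipped. I'll hold once more, make a final check and hand in.

```bash
python3 -m handwheel '[0,0,0,0,0,0,1,0,0,0,0,0,0,1,0,0,0,0,0,0,1,0,0,0,0,0,0,1,0,0,0,0,0,0,1,0,0,0,0,0,0,1,0,0,0,0,0,0,1,0,0,0,0,0,0,1]'
python3 - <<'E'
from h import *
xv=np.array([-.2045,.979,0]);o=np.array([.568,.0908,0])
p,d=env.snapshot("side");cv2.imwrite("pics/s11.png",p[:,:,::-1]);P=cloud("side",d)
m=(P[...,2]>.083)&(P[...,2]<.13)&(np.hypot(P[...,0]-.551,P[...,1]-.1735)<.075)
Q=P[m];print(len(Q),Q.mean(0).round(4),cv2.minAreaRect((Q[:,:2]*1000).astype(np.float32)))
s=env.get_state();print("tcp x_v",(s["tcp_pos"]-o)@xv,s["contact_force"],s["grip_width"],s["time"])
print(env.hand_in())
E
```

```text
time: 18.55
tcp_pos: [0.6015, -0.0548, 0.0523]
tool_rot: [[-0.205, 0.001, -0.979], [0.979, 0.002, -0.205], [0.002, -1.0, -0.002]]
contact_force: [-1.2, 6.3, 7.1]
grip_width: 0.0138
581 [0.5459 0.1968 0.1079] ((546.0802001953125, 196.35214233398438), (109.42955780029297, 18.05694007873535), 9.904682159423828)
tcp x_v -0.14943545973373937 [-0.3098315   6.09931838  7.80836215] 0.01356270756675795 18.6
the job is handed in; nothing more can be done
None
```

View pics/s11.png

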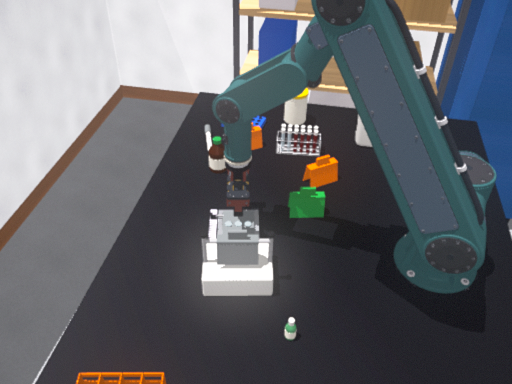

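The grey shade is hanging freely on the rail, and I handed the job in at 18.6 s with the gripper still holding the tray at the clip. No verdict is reported, so these are my own last checks:

- **Shade:** it hung level, along the rail and close to midway between the posts after I let go. A side-view depth check just before hand-in showed it essentially unmoved.
- **Tray:** by the arm's position, the pointer is at −149.4 mm in the viewer's x. The clip's centre measured −149.7 mm in the top view, and projecting −150 into the side view matched, against a 7 mm tolerance.
- **Grip:** the fingers are closed on the 14 mm handle (13.6 mm opening) at 40 N. The measured pull along the tray is about 6 N, and the wrist views showed no slip.
- **Bystanders:** the bottle, dropper bottle and rack look undisturbed in the final side view.

Two things were less clean:

- **Pointer and clip in the side view:** the clip's top glared white and the pointer was only faintly visible there. Its place therefore rests mostly on the arm's position and the top view.
- **Upward force:** a steady 7–8 N upward showed while gripping the handle. I did not look into the cause.

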